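# Shut the shoebox and clip its latch

### The arm

A 6-joint arm with a two-finger parallel gripper is mounted at the origin on the work surface. World frame = base frame: x ahead of the robot, y to its left, z up, the work surface at z = 0. Lengths are in m, angles in rad, forces in N, time in s.
With the tool pointing down it reaches from about 0.35 to 0.975 m from the base axis. Payload 4.9 kg.
Tool frame: the origin (TCP) lies on the centre line of the jaws, within the pads' length; the fingertips stand 14 mm ahead of it and the grasp point (between the pads) lies 5 mm behind it; x points along the fingers, z is the direction in which the jaws open and shut, and the axes are right-handed (so a half turn about x gives the same grasp; the last joint's range is limited). The gripper opens to 85 mm and grips with 20 to 120 N. Pads are 22 mm wide; open, the fingers measure 114 mm over their backs; the gripper's body (76 mm by 85 mm) begins 54 mm behind the grasp point. The pads swing forward as they close: fully open they stand 13 mm farther back than shut.
Start: joints at [1.2, 0.053, 1.613, -0, 1.476, -0.119], TCP at [0.156, 0.605, 0.245] pointing down, gripper open.
Joint ranges: [-3.01, 3.01], [-1.01, 2.22], [0.06, 2.58], [-1.02, 4.17], [0.09, 2.62], [-3.14, 3.14]. Speed limits (rad/s): [2.57, 2.57, 3.14, 3.14, 3.14, 3.14].

### API

Orientations are given as a rotation vector (axis times angle).
In Python, from station import ctrl gives the robot as it stands.
- The arm moves only by the tool move_arm, never from a script. Its argument "increments" is a list that holds one entry, the list of rows, each a list of 4 numbers: the shift along the tool's x, y, z in units of 25 cm (1.0 is 25 cm), then the turn about the tool's x in units of 90 degrees (1.0 is 90 degrees). A call has 1 to 20 rows; each row shifts and turns the commanded pose from where the row before left it, along the tool's axes as they then stand; what a row does not reach is not made up. A row lasts 1/12 s, in which the tool goes at most 41.7 mm and 7.16 degrees, less where a joint would pass 70% of its speed; a pose out of reach is approached as far as the arm can. A call with a number of a shift or a turn outside -1 to 1 is refused whole. A call with a gripper value outside its range is refused whole. "gripper" is the closure, from 0 (fully open) to 1 (shut), set as the call begins (left out, the last holds). The fingers move at their own pace and stop on an object; "squeeze" is the grip in N (left out, the last holds). Time passes only in rows, so rows that do not move let the fingers close. It gives the time, the measured TCP pose, the force and the opening at its end, in the units of the state.
- ctrl.get_obs(): the state, without advancing time (a new reading comes with each control period).
- ctrl.get_image(name): name is "side" or "top"; returns a dict with "pixels" (420x560x3 uint8, red, green, blue), "depth" (420x560 float32, m along the optical axis (not along the pixel's ray), 0 where there is no reading), "K" (3x3 intrinsics, pixels), "extrinsics" (4x4, takes a point from camera to world coordinates). Camera axes: x right, y up, looking along -z (the intrinsics and any distortion apply to the point x, -y, -z); pixel columns grow to the right and rows downward; lengths in m; the calibration is good to about 2 mm. A picture is of the moment at which its call begins.
- ctrl.finish_job(): hands the job in, once; it reports no verdict.
Trained networks look in the newest picture that a camera, given by its name, has taken for a name from the list of things; names that differ only in an ending like _2 or _b are one class to them, and where a whole thing is asked for, a point or a joint stands for the part that bears it (a point fixed in the world has none). Each returns a list of dicts, best first, with "score" (0 to 1); they miss things now and then, are a little off and sometimes report something else, mostly with a low value. They report only what shows in the picture. A call takes as long as a camera call.
- ctrl.trace(camera, target): "region" (420x560 bool, what is visible of it) and "pixel" ([row, column] in pixels, amid what is visible of it).
The state is a dict: "t": time; "q": joint angles; "dq": joint speeds; "effort": joint torques, N m; "tool_pos": TCP position; "tool_rot": TCP orientation; "contact_force": force on the tool from outside, world axes, zero at the start; "wrist_torque": the same for the moment, N m; "opening": finger opening in m.
Only numpy, scipy, OpenCV 4.12 (cv2) and the standard library are available. Lean on these libraries where they do the work, as an engineer would, in place of code of your own. Each camera call takes 0.05 s, during which the arm holds its last target. There are 200 camera calls.

### The job

Put the black shoebox away properly: push its open lid down with the fingertips until it is fully shut, then push the clip latch on its front up until it stands fully upright against the box. Only push, do not pinch or lift anything, do not shove the box along the shelf, and leave the brush, shoe tree, glass dish and hanger where they are.

Things in the scene. Friction and masses are not known exactly. Their poses are not given: they have to be found in the camera images.
- shoebox: black plastic shoebox with shoes in it, loose on the shelf, 1.9 to 3 kg; it slides if pushed sideways with more than about 10 N. Tub 180 (its x) x 300 (its y) x 100 mm high. Origin at the centre of the underside; its -x side is the front with the latch (towards the robot, turned up to 20 degrees), its +x side has the lid hinge.
- lid (a joint): angle a of the flat lid, rad: 0 = fully shut (level), 1.57 = upright; starts 0.75 to 1.4. Hinged at point lid_hinge, along the box's y. A plain plate 8 mm thick (outer face 8 mm above the hinge line when shut), 304 mm wide, reaching 182 mm from the hinge: -182*cos(a) along box x, 182*sin(a) up. It stays where left; 2 to 3 N on its outer (upper, far) face 150 mm from the hinge moves it.
- lid_hinge (a point): middle of the lid's hinge line, on the box at (90, 0, 100) mm in the box frame
- lid_edge (a point): middle of the lid's free edge, on its outer face; its axes turn with the lid (z is the outer face's normal)
- latch (a joint): angle a of the clip latch, rad: 0 = home (tab upright against the front of box and lid, top 19 mm above the shut lid; hard stop), positive = leaning out from the box's front; starts 0.45 to 0.8. It stays where it is left; 1 to 2 N at its tip moves it.
- latch_hinge (a point): middle of the latch's hinge line (along the box's y) on the box's front at (-97, 0, 85) mm in the box frame
- latch_tip (a point): middle of the tip of the latch tab: a flat grey tab 90 mm wide (box y), 7 to 8 mm thick (outer face 4 mm in front of the hinge line when home), 42 mm from the hinge line to the tip. Leaning out by angle a, the tip lies 42*sin(a) mm in front of the hinge line (box -x) and 42*cos(a) mm above it.
- brush: bystander: chrome shoe brush with black nylon bristles, 150 x 46 x 76 mm, beside the box; origin at its underside centre
- shoe_tree: bystander: pale blue plastic shoe tree, 240 mm long (its x), 64 mm wide and high, beside the box; origin at its underside
- dish: bystander: clear glass cufflink dish, 84 mm across, 26 mm high, in front of the box to the left of the latch (box +y); origin at its underside centre
- hanger: bystander: folded bamboo hanger lying behind the box, 250 mm long (its y), 46 mm wide, 18 mm high; origin at its underside
- lid_top: the lid's outer half, the face to push on; 4 mm thick; origin on the lid's hinge line, axes turn with the lid
- lid_under: the lid's inner half, facing into the box; origin on the lid's hinge line
- latch_face: the latch's outer half, the face to push on; origin on the latch's hinge line
- latch_back: the latch's inner half, facing the box; origin on the latch's hinge line

How it is judged:
On the way, in this order (a step that is already met when the one before it is completed fails the run):
1. the lid is pushed fully shut while the latch still leans out (value of joint lid below 0.05 rad and value of joint latch above 0.15 rad), for 0.1 s.
2. the latch is pushed home with the lid shut (value of joint latch below 0.1 rad and value of joint lid below 0.05 rad), for 0.1 s.
At the end, for the whole second after the job is handed in: The lid is shut (within 0.05 rad) and the latch upright against the box (within 0.1 rad); the box rests flat on the shelf within 30 mm of where it stood, and the four bystanders are within 20 mm of where they were (all of step 2 and linear speed of shoebox below 0.01 m/s and height (world z) of shoebox below 0.01 m and angle between shoebox's own z axis and vertical below 0.05 rad and distance of shoebox from where it was at the start of the episode below 0.03 m and distance of each of brush, shoe_tree, dish, hanger from where it was at the start of the episode below 0.02 m); the robot touches nothing.
It fails at once if the shoebox is lifted or tipped (height (world z) of shoebox above 0.012 m or angle between shoebox's own z axis and vertical above 0.1 rad).
It fails at once if the shoebox is shoved more than 30 mm (distance of shoebox from where it was at the start of the episode above 0.03 m).
It fails at once if a bystander is moved more than 20 mm or lifted (distance of any of brush, shoe_tree, dish, hanger from where it was at the start of the episode above 0.02 m).
It fails at once if the lid is pinched between the fingers (contact force between the fingers and lid_top above 2 N and contact force between the fingers and lid_under above 2 N).
It fails at once if the latch is pinched between the fingers (contact force between the fingers and latch_face above 2 N and contact force between the fingers and latch_back above 2 N).
It also fails if it takes over 45 s, if anything falls off the work surface, if the arm or the gripper's body presses on something with over 40 N, if the wrist force passes 120 N, or if a joint passes its speed limit or range.

## Working session

There is one attempt and no reset: what is moved stays moved. The work goes in short steps, Python scripts to look and compute and a tool call to move; the robot and the scene stay as the last step left them, time stands still between calls to the robot, and variables do not carry over. Pictures are saved under pics/ and viewed, about 8 in all and at most 12, crops included, and the job is handed in when it is done.

Besides the shell and the picture viewer there is one more tool, called after "Request:" in YAML: its name, and indented under it one key for each argument. move_arm: Moves the arm, as the interface text tells. Shifts and turns lie within -1 to 1; 1 stands for 25 cm of shift or 90 degrees of turn. Its arguments: {"type":"object","properties":{"increments":{"type":"array","items":{"type":"array","items":{"type":"array","items":{"type":"number","minimum":-1,"maximum":1}}}},"gripper":{"type":"number"},"squeeze":{"type":"number"}},"required":["increments"]}

```bash
mkdir -p pics; ls
cat > h.py <<'E'
import numpy as np, cv2
from station import ctrl
def cloud(im):
    d=im["depth"]; K=np.array(im["K"]); E=np.array(im["extrinsics"])
    r,c=np.mgrid[0:d.shape[0],0:d.shape[1]]
    p=np.stack([(c-K[0,2])/K[0,0]*d,-(r-K[1,2])/K[1,1]*d,-d,np.ones_like(d)],-1)
    w=(p@E.T)[...,:3]; w[d==0]=np.nan
    return w
def save(im,n): cv2.imwrite("pics/"+n,cv2.cvtColor(im["pixels"],cv2.COLOR_RGB2BGR))
E
python3 - <<'E'
from h import *
o=ctrl.get_obs(); print({k:np.round(v,3) for k,v in o.items()})
for cam in ["side","top"]:
    im=ctrl.get_image(cam); save(im,cam+"0.png"); w=cloud(im)
    np.savez(cam+"0.npz",w=w,px=im["pixels"],d=im["depth"],K=im["K"],E=im["extrinsics"])
    print(cam,im["K"],np.round(im["extrinsics"],3))
    for n in ["shoebox","lid","latch","lid_hinge","lid_edge","latch_tip","latch_hinge","lid_top","latch_face","brush","shoe_tree","dish","hanger"]:
        for t in ctrl.trace(cam,n)[:2]:
            m=t["region"]; q=w[m]; q=q[~np.isnan(q[:,0])]
            px=[int(v) for v in t["pixel"]]
            print(n,round(t["score"],2),px,m.sum(),np.round(w[px[0],px[1]],3),np.round(np.percentile(q,[2,98],axis=0),3).tolist() if len(q) else None)
E
```

```text
pics
{'t': np.float64(0.0), 'q': array([ 1.2  ,  0.053,  1.614, -0.   ,  1.476, -0.119]), 'dq': array([ 0.001,  0.   ,  0.001, -0.001, -0.   ,  0.   ]), 'effort': array([ 0.0000e+00, -3.9369e+01, -3.7017e+01, -0.0000e+00,  7.0000e-03,
       -0.0000e+00]), 'tool_pos': array([0.156, 0.605, 0.244]), 'tool_rot': array([-1.023,  1.32 ,  1.021]), 'contact_force': array([ 0.443, -0.596,  0.44 ]), 'wrist_torque': array([-0.014, -0.039, -0.002]), 'opening': np.float64(0.085)}
side [[459.64409608   0.         277.0378375 ]
 [  0.         459.64409608 212.26630507]
 [  0.           0.           1.        ]] [[-1.    -0.007 -0.024  0.551]
 [-0.016 -0.567  0.824  0.786]
 [-0.019  0.824  0.567  0.61 ]
 [ 0.     0.     0.     1.   ]]
shoebox 0.91 [205, 273] 14867 [ 0.584 -0.047  0.056] [[0.46, -0.178, 0.004], [0.696, 0.148, 0.266]]
lid 0.65 [164, 245] 5637 [0.632 0.02  0.194] [[0.572, -0.137, 0.104], [0.703, 0.146, 0.27]]
latch 0.89 [182, 327] 569 [ 0.469 -0.046  0.114] [[0.441, -0.267, -0.001], [0.498, -0.009, 0.117]]
lid_hinge 0.59 [209, 269] 14806 [ 0.592 -0.022  0.063] [[0.46, -0.174, 0.005], 
[... 2134 characters left out ...]
, 0.126, 0.269]]
lid_top 0.76 [186, 314] 2837 [ 0.631 -0.008  0.205] [[0.567, -0.144, 0.104], [0.702, 0.136, 0.271]]
latch_face 0.51 [260, 333] 247 [ 0.473 -0.06   0.107] [[0.452, -0.087, 0.097], [0.485, -0.028, 0.118]]
brush 0.73 [248, 218] 1102 [0.498 0.218 0.071] [[0.43, 0.184, -0.001], [0.565, 0.263, 0.074]]
shoe_tree 0.72 [165, 408] 1244 [ 0.714 -0.251  0.063] [[0.565, -0.296, 0.001], [0.778, -0.22, 0.063]]
dish 0.89 [295, 287] 841 [0.383 0.048 0.007] [[0.354, 0.007, 0.001], [0.427, 0.081, 0.026]]
dish 0.47 [259, 327] 327 [ 0.475 -0.045  0.113] [[0.456, -0.091, 0.085], [0.493, -0.015, 0.117]]
hanger 0.74 [155, 295] 1288 [0.749 0.032 0.011] [[0.705, -0.055, 0.002], [0.785, 0.129, 0.017]]
```

Run:
```python
from h import *
a=cv2.imread("pics/side0.png");b=cv2.imread("pics/top0.png")
cv2.imwrite("pics/both.png",cv2.resize(np.vstack([a[100:380],b[100:380]]),(560,560)))
P=[]
for cam in ["side","top"]:
    ctrl.get_image(cam)
    w=np.load(cam+"0.npz")["w"]
    for n in ["lid_top","latch"]:
        t=ctrl.trace(cam,n)[0]; m=cv2.erode(t["region"].astype(np.uint8),np.ones((3,3)))>0
        q=w[m]; q=q[~np.isnan(q[:,0])]
        for _ in range(5):
            c=q.mean(0); n_=np.linalg.svd(q-c,full_matrices=False)[2][2]; r=(q-c)@n_; q=q[abs(r)<max(2.5*np.std(r),.002)]
        n_*=np.sign(n_[2]); 
        print(cam,n,len(q),"n",n_.round(3),"c",c.round(3),"rms",np.std(r).round(4),"angle to z",np.arccos(n_[2]).round(3),"yaw",np.degrees(np.arctan2(n_[1],n_[0])).round(1))
        np.save(f"{cam}_{n}.npy",q)
# box front rim & walls from top: points z 0.09..0.103 near box
    k=(w[...,2]>.092)&(w[...,2]<.104)&(w[...,0]>.42)&(w[...,0]<.72)&(abs(w[...,1]+.02)<.19)
    q=w[k][:,:2].astype(np.float32); R=cv2.minAreaRect(q); print("rim rect",R,len(q))
    print(cv2.boxPoints(R).round(3).tolist())
```

```text
side lid_top 5057 n [0.881 0.287 0.375] c [0.631 0.025 0.192] rms 0.0006 angle to z 1.186 yaw 18.1
side latch 358 n [0.682 0.224 0.696] c [ 0.476 -0.048  0.103] rms 0.0014 angle to z 0.801 yaw 18.2
rim rect ((0.5728946924209595, -0.02054370939731598), (0.21259520947933197, 0.3038862645626068), 18.13652801513672) 1025
[[0.42500001192092896, 0.09099999815225601], [0.5189999938011169, -0.1979999989271164], [0.7210000157356262, -0.13199999928474426], [0.6269999742507935, 0.15700000524520874]]
top lid_top 2397 n [0.881 0.288 0.375] c [0.63  0.001 0.202] rms 0.0005 angle to z 1.186 yaw 18.1
top latch 9969 n [-0.869 -0.263  0.418] c [ 0.576 -0.023  0.099] rms 0.0412 angle to z 1.139 yaw -163.2
rim rect ((0.5699343681335449, -0.023217305541038513), (0.21160006523132324, 0.30084118247032166), 18.134328842163086) 548
[[0.4230000078678131, 0.08699999749660492], [0.515999972820282, -0.19900000095367432], [0.7170000076293945, -0.13300000131130219], [0.6240000128746033, 0.15299999713897705]]
```

View pics/both.png

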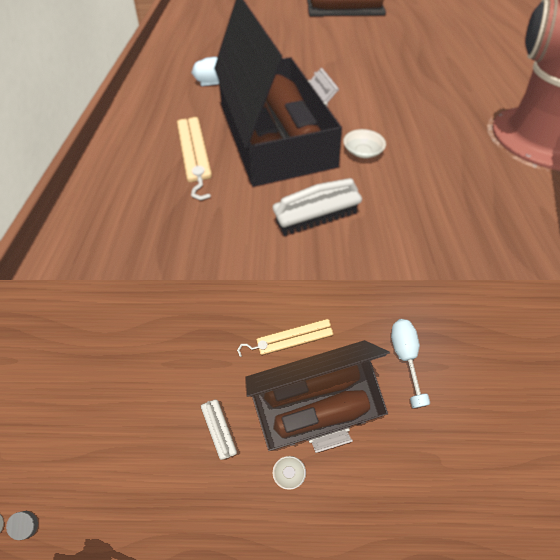

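```bash
cat >> h.py <<'E'
from scipy.spatial.transform import Rotation as Rn
yaw=np.radians(18.1); U=np.array([np.cos(yaw),np.sin(yaw),0]); V=np.array([-U[1],U[0],0])
S0,L0=.5462,-.198   # box centre along U, V
def st():
    o=ctrl.get_obs(); R=Rn.from_rotvec(o["tool_rot"]).as_matrix(); p=np.array(o["tool_pos"])
    f=np.array(o["contact_force"])
    print("t",round(float(o["t"]),2),"box-frame TCP mm",(1e3*np.array([p@U-S0,p@V-L0,p[2]])).round(1),"f(u,v,z)",np.round([f@U,f@V,f[2]],1),"open",o["opening"],"q",np.round(o["q"],2))
    return p,R
def to(b,p,R):  # move to box-frame target b (mm), in tool units
    b=np.array(b)/1e3; g=(b[0]+S0)*U+(b[1]+L0)*V+np.array([0,0,b[2]])
    d=R.T@(g-p)/.25; print("target",b*1e3,"tool units",d.round(3)); return g
E
python3 - <<'E'
from h import *
p,R=st(); print(R.round(3))
for n,a in (("y",R[:,1]),("z",R[:,2])): print(n,"angle to U deg",np.degrees(np.arctan2(a@V,a@U)).round(1))
to([0,0,390],p,R); to([200,0,390],p,R)
E
```

```text
t 1.7 box-frame TCP mm [-210.1  724.9  245.3] f(u,v,z) [-0.4  0.9 -0.3] open 0.08582164710626218 q [ 1.2   0.05  1.61 -0.    1.48 -0.12]
[[ 0.    -0.968  0.249]
 [ 0.     0.249  0.968]
 [-1.    -0.     0.   ]]
y angle to U deg 147.5
z angle to U deg 57.5
target [  0.   0. 390.] tool units [-0.579 -2.268 -1.993]
target [200.   0. 390.] tool units [-0.579 -2.942 -1.563]
```

Request:
move_arm:
  increments:
    - [[0, 0, 0, -0.0722], [0, 0, 0, -0.0722], [0, 0, 0, -0.0722], [0, 0, 0, -0.0722], [0, 0, 0, -0.0722], [0, -0.0825, -0.131, 0], [0, -0.0825, -0.131, 0], [0, -0.0825, -0.131, 0], [0, -0.0825, -0.131, 0], [0, -0.0825, -0.131, 0], [0, -0.0825, -0.131, 0], [0, -0.0825, -0.131, 0], [0, -0.0825, -0.131, 0], [0, -0.0825, -0.131, 0], [0, -0.0825, -0.131, 0], [0, -0.0825, -0.131, 0], [0, -0.0825, -0.131, 0], [0, 0, 0, 0], [0, 0, 0, 0]]
  gripper: 1
  squeeze: 20

```text
t: 3.28
tool_pos: [0.5141, 0.307, 0.2451]
tool_rot: [-1.435, 1.046, 1.435]
contact_force: [-0.0, 0.6, 0.8]
opening: -0.0002
```

Run:
```python
from h import *
p,R=st(); print(R.round(3)); to([120,0,256],p,R)
```

```text
t 3.28 box-frame TCP mm [ 37.8 330.1 245.1] f(u,v,z) [0.1 0.5 0.8] open -0.0001776013977078458 q [ 0.41 -0.01  1.68  0.    1.48 -1.47]
[[-0.    -0.952 -0.307]
 [ 0.    -0.307  0.952]
 [-1.     0.     0.   ]]
target [120.   0. 256.] tool units [-0.044 -0.334 -1.319]
```

Request:
move_arm:
  increments:
    - [[-0.015, -0.111, -0.12, 0], [-0.015, -0.111, -0.12, 0], [-0.015, -0.112, -0.12, 0], [0, 0, -0.12, 0], [0, 0, -0.12, 0], [0, 0, -0.12, 0], [0, 0, -0.12, 0], [0, 0, -0.12, 0], [0, 0, -0.12, 0], [0, 0, -0.12, 0], [0, 0, -0.12, 0], [0, 0, 0, 0], [0, 0, 0, 0]]

```text
t: 4.37
tool_pos: [0.6944, 0.0207, 0.2563]
tool_rot: [-1.436, 1.043, 1.438]
contact_force: [-1.1, 0.5, -0.2]
opening: -0.0002
```

Run:
```python
from h import *
p,R=st()
im=ctrl.get_image("side"); save(im,"side1.png")
# corner path -> TCP path
r=150;w=11
T=[]
for a in [1.186,1.1,1.0,.9,.8,.7,.6,.5,.4,.3,.2,.1,0.03,-.01]:
    T.append([90-r*np.cos(a)+8*np.sin(a)+w,100+r*np.sin(a)+8*np.cos(a)+14]); 
T=np.array(T); print(T.round(1).tolist()); d=np.diff(T,axis=0); print(np.c_[-d[:,1],-d[:,0]].__truediv__(250).round(3).tolist())
```

```text
t 4.37 box-frame TCP mm [120.3   1.9 256.3] f(u,v,z) [-0.8  0.8 -0.2] open -0.00020158645760765722 q [-0.08  0.21  1.42  0.    1.51 -1.96]
[[52.1, 256.0], [40.1, 251.3], [26.7, 244.5], [14.0, 236.5], [2.2, 227.2], [-8.6, 216.8], [-18.3, 205.3], [-26.8, 192.9], [-34.0, 179.8], [-39.9, 166.0], [-44.4, 151.6], [-47.5, 136.9], [-48.7, 126.5], [-49.1, 120.5]]
[[0.019, 0.048], [0.027, 0.054], [0.032, 0.051], [0.037, 0.047], [0.042, 0.043], [0.046, 0.039], [0.049, 0.034], [0.053, 0.029], [0.055, 0.024], [0.057, 0.018], [0.059, 0.012], [0.042, 0.005], [0.024, 0.002]]
```

View pics/side1.png

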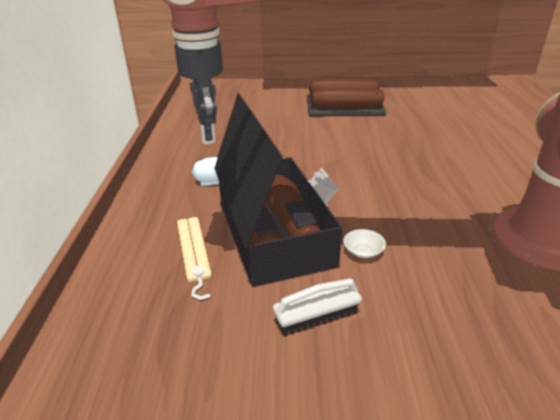

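Request:
move_arm:
  increments:
    - [[0, 0.08, 0, 0], [0, 0.08, 0, 0], [0, 0.05, 0, 0], [0, 0.03, 0, 0], [0, 0.031, 0, 0], [0.009, 0.024, 0, 0], [0.01, 0.024, 0, 0], [0.013, 0.027, 0, 0], [0.014, 0.027, 0, 0], [0.016, 0.026, 0, 0], [0.016, 0.025, 0, 0], [0, 0, 0, 0]]

```text
t: 5.42
tool_pos: [0.5923, -0.0128, 0.2355]
tool_rot: [-1.436, 1.045, 1.439]
contact_force: [-0.2, -0.5, 0.1]
opening: -0.0
```

Run:
```python
from h import *
p,R=st()
im=ctrl.get_image("side"); save(im,"side2.png"); w=cloud(im)
t=ctrl.trace("side","lid_top")[0]; m=cv2.erode(t["region"].astype(np.uint8),np.ones((5,5)))>0
q=w[m]; q=q[~np.isnan(q[:,0])]
for _ in range(6):
    c=q.mean(0); n=np.linalg.svd(q-c,full_matrices=False)[2][2]; r=(q-c)@n; q=q[abs(r)<max(2*np.std(r),.002)]
print("lid angle",np.arccos(abs(n[2])),np.std(r),len(q))
```

```text
t 5.42 box-frame TCP mm [ 12.8   1.9 235.5] f(u,v,z) [-0.4 -0.4  0.1] open -3.569177799325032e-05 q [-0.15 -0.02  1.7  -0.    1.46 -2.03]
lid angle 0.9057159088898447 0.0007448661082280738 5389
```

Request:
move_arm:
  increments:
    - [[0.018, 0.024, 0, 0], [0.019, 0.023, 0, 0], [0.021, 0.022, 0, 0], [0.021, 0.021, 0, 0], [0.023, 0.02, 0, 0], [0.023, 0.019, 0, 0], [0.024, 0.017, 0, 0], [0.025, 0.017, 0, 0], [0.026, 0.015, 0, 0], [0.027, 0.014, 0, 0], [0.027, 0.012, 0, 0], [0.028, 0.012, 0, 0], [0.028, 0.009, 0, 0], [0.029, 0.009, 0, 0], [0.029, 0.006, 0, 0], [0.03, 0.006, 0, 0], [0, 0, 0, 0], [0, 0, 0, 0]]

```text
t: 7.02
tool_pos: [0.5349, -0.0313, 0.1367]
tool_rot: [-1.437, 1.044, 1.439]
contact_force: [-0.3, 0.5, 0.1]
opening: 0.0005
```

Run:
```python
from h import *
st()
```

```text
t 7.02 box-frame TCP mm [-47.5   2.1 136.7] f(u,v,z) [-0.2  0.5  0.1] open 0.0004944181146392239 q [-0.2  -0.07  1.92  0.    1.29 -2.08]
```

Request:
move_arm:
  increments:
    - [[0.016, 0, 0, 0], [0.016, 0, 0, 0], [0.012, 0, 0, 0], [0.008, 0, 0, 0], [0.008, 0, 0, 0], [0, 0, 0, 0], [0, 0, 0, 0]]

```text
t: 7.6
tool_pos: [0.5352, -0.0313, 0.1224]
tool_rot: [-1.437, 1.043, 1.438]
contact_force: [-0.5, -0.4, 0.3]
opening: 0.0001
```

Run:
```python
from h import *
st()
im=ctrl.get_image("side"); save(im,"side3.png"); w=cloud(im)
t=ctrl.trace("side","lid_top")[0]; m=cv2.erode(t["region"].astype(np.uint8),np.ones((5,5)))>0
q=w[m]; q=q[~np.isnan(q[:,0])]
for _ in range(6):
    c=q.mean(0); n=np.linalg.svd(q-c,full_matrices=False)[2][2]; r=(q-c)@n; q=q[abs(r)<max(2*np.std(r),.002)]
n*=np.sign(n[2]);print("lid normal",n@U,n@V,n[2],c,np.std(r),len(q))
```

```text
t 7.6 box-frame TCP mm [-47.2   2.  122.4] f(u,v,z) [-0.6 -0.2  0.3] open 0.00014848761049468374 q [-0.2  -0.05  1.93  0.    1.26 -2.08]
lid normal -0.0008494608501108683 -0.0007156667989576009 0.9999993831184582 [0.58041393 0.01159193 0.10788566] 0.0008404240129034735 5681
```

Request:
move_arm:
  increments:
    - [[0.004, 0, 0, 0], [0.004, 0, 0, 0], [0, 0, 0, 0]]

```text
t: 7.95
tool_pos: [0.5355, -0.0314, 0.122]
tool_rot: [-1.438, 1.043, 1.438]
contact_force: [-3.7, 1.0, 6.4]
opening: -0.0004
```

Run:
```python
from h import *
p,R=st(); to([-47,0,175],p,R)
im=ctrl.get_image("side");w=cloud(im)
for n in ["latch","latch_face"]:
  for t in ctrl.trace("side",n)[:1]:
    q=w[t["region"]]; q=q[~np.isnan(q[:,0])]; b=1e3*np.c_[q@U-S0,q@V-L0,q[:,2]]; print(n,t["score"],len(b),np.percentile(b,[2,50,98],axis=0).round(0).tolist())
```

```text
t 7.95 box-frame TCP mm [-46.9   1.8 122. ] f(u,v,z) [-3.2  2.1  6.4] open -0.00043536570529928 q [-0.2  -0.05  1.93 -0.    1.26 -2.08]
target [-47.   0. 175.] tool units [-0.212  0.    -0.007]
latch 0.63 402 [[-123.0, -39.0, 94.0], [-109.0, 9.0, 110.0], [-100.0, 44.0, 117.0]]
latch_face 0.51 96 [[-125.0, -13.0, 110.0], [-120.0, 17.0, 114.0], [-105.0, 42.0, 117.0]]
```

Request:
move_arm:
  increments:
    - [[-0.08, 0, 0, 0], [-0.12, 0, 0, 0], [-0.04, 0.12, 0, 0], [0, 0.12, 0, 0], [0, 0.12, 0, 0], [0, 0.12, 0, 0], [0.09, 0, 0, 0], [0.09, 0, 0, 0], [0.09, 0, 0, 0], [0, 0, 0, 0], [0, 0, 0, 0]]

```text
t: 9.02
tool_pos: [0.4203, -0.0683, 0.1121]
tool_rot: [-1.435, 1.044, 1.44]
contact_force: [-0.1, -0.6, -0.2]
opening: 0.0001
```

Run:
```python
from h import *
p,R=st(); to([-142,0,112],p,R); to([-112,0,112],p,R)
im=ctrl.get_image("side"); cv2.imwrite("pics/side4.png",cv2.resize(im["pixels"][60:300,150:450,::-1],None,fx=2,fy=2))
```

```text
t 9.02 box-frame TCP mm [-167.9    2.6  112.1] f(u,v,z) [-0.3 -0.5 -0.2] open 0.00010257886877603117 q [-0.34 -0.33  2.19  0.    1.29 -2.22]
target [-142.    0.  112.] tool units [ 0.    -0.104 -0.01 ]
target [-112.    0.  112.] tool units [-0.    -0.224 -0.01 ]
```

View pics/side4.png

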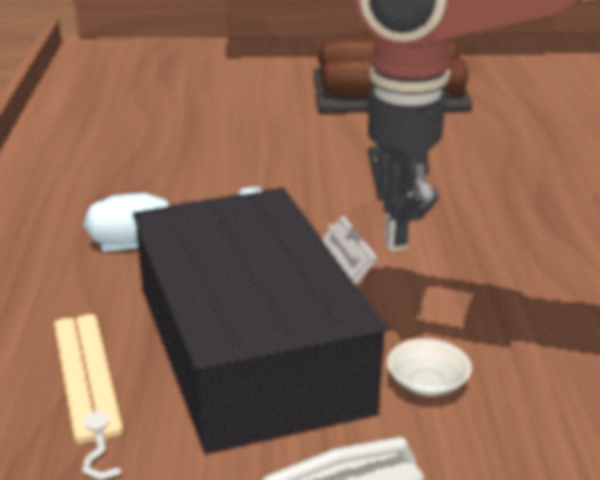

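The lid is shut, the grey latch leans out at about (250, 350), and the closed fingers hang just in front of it at about (240, 398). Now I'll push the latch gently.

Request:
move_arm:
  increments:
    - [[0, -0.06, 0, 0], [0, -0.04, 0, 0], [0, -0.016, 0, 0], [0, -0.016, 0, 0], [0, -0.016, 0, 0], [0, -0.016, 0, 0], [0, -0.016, 0, 0], [0, -0.016, 0, 0], [0, -0.012, 0, 0], [0, 0, 0, 0], [0, 0, 0, 0]]

```text
t: 9.98
tool_pos: [0.471, -0.0523, 0.113]
tool_rot: [-1.438, 1.042, 1.437]
contact_force: [-1.2, 1.0, 0.0]
opening: -0.0001
```

Run:
```python
from h import *
p,R=st(); to([-112,0,112],p,R)
im=ctrl.get_image("side"); w=cloud(im)
for n in ["latch","latch_face"]:
  for t in ctrl.trace("side",n)[:1]:
    q=w[t["region"]]; q=q[~np.isnan(q[:,0])]; b=1e3*np.c_[q@U-S0,q@V-L0,q[:,2]]; print(n,t["score"],len(b),np.percentile(b,[2,50,98],axis=0).round(0).tolist())
```

```text
t 9.98 box-frame TCP mm [-114.8    2.   113. ] f(u,v,z) [-0.8  1.3  0. ] open -0.00010341683737190736 q [-0.27 -0.2   2.08  0.    1.26 -2.15]
target [-112.    0.  112.] tool units [ 0.004 -0.011 -0.008]
latch 0.78 305 [[-158.0, -121.0, 10.0], [-94.0, 9.0, 116.0], [-83.0, 44.0, 128.0]]
latch_face 0.77 197 [[-105.0, -28.0, 112.0], [-94.0, 12.0, 117.0], [-83.0, 44.0, 128.0]]
```

Nearly upright. I'll creep until the stop is felt.

Request:
move_arm:
  increments:
    - [[0, -0.006, 0, 0], [0, -0.006, 0, 0], [0, 0, 0, 0], [0, 0, 0, 0]]

```text
t: 10.47
tool_pos: [0.4728, -0.0517, 0.1129]
tool_rot: [-1.437, 1.045, 1.439]
contact_force: [-5.0, -1.1, 2.1]
opening: -0.0001
```

Request:
move_arm:
  increments:
    - [[0, 0.02, 0, 0], [0, 0.06, 0, 0], [0, 0.12, 0, 0], [-0.1, 0.04, 0, 0], [-0.14, 0, 0, 0], [-0.14, 0, 0, 0], [-0.14, 0, 0, 0], [0, 0, 0, 0], [0, 0, 0, 0]]

```text
t: 11.22
tool_pos: [0.418, -0.0706, 0.2462]
tool_rot: [-1.443, 1.041, 1.431]
contact_force: [0.2, -0.4, -0.3]
opening: 0.0
```

Run:
```python
from h import *
st()
for cam in ["side","top"]:
    im=ctrl.get_image(cam); w=cloud(im)
    if cam=="side": cv2.imwrite("pics/side5.png",cv2.resize(im["pixels"][60:300,150:450,::-1],None,fx=2,fy=2))
    B=1e3*np.stack([w@U-S0,w@V-L0,w[...,2]],-1); w0=np.load(cam+"0.npz")["w"]
    k=(B[...,2]>111)&(B[...,2]<135)&(abs(B[...,1])<50)&(B[...,0]>-135)&(B[...,0]<-80)
    b=B[k]; print(cam,"latch pts",len(b),np.percentile(b,[2,50,98],axis=0).round(1).tolist())
    hi=b[b[:,2]>120]; print("upper part x",np.percentile(hi[:,0],[2,50,98]).round(1) if len(hi) else None)
    k=(B[...,2]>104)&(B[...,2]<111)&(B[...,0]>-95)&(B[...,0]<100)&(abs(B[...,1])<160)
    R=cv2.minAreaRect(B[k][:,:2].astype(np.float32)); print("lid rect",np.round(R[0],1),np.round(R[1],1),R[2])
    q=w[k]; c=q.mean(0); n=np.linalg.svd(q-c,full_matrices=False)[2][2]; print("lid tilt",np.arccos(abs(n[2])),c[2])
    for nme in ["brush","shoe_tree","dish","hanger"]:
        t=ctrl.trace(cam,nme)
        if t: print(nme,t[0]["pixel"],round(t[0]["score"],2))
```

```text
t 11.22 box-frame TCP mm [-170.8    1.   246.2] f(u,v,z) [ 0.1 -0.4 -0.3] open 3.918904961407978e-05 q [-0.34 -0.47  2.06  0.    1.55 -2.23]
side latch pts 272 [[-99.1, -42.0, 112.0], [-93.4, 4.5, 117.0], [-82.4, 43.9, 127.5]]
upper part x [-99.7 -96.2 -92.8]
lid rect [-0.6 -1.3] [308.3 187.7] 89.87267303466797
lid tilt 0.0003534577754994535 0.10787909803349875
brush [304.3, 316.8] 0.81
shoe_tree [170.8, 207.0] 0.91
dish [241.2, 361.6] 0.69
hanger [251.9, 194.1] 0.89
top latch pts 243 [[-104.7, -41.6, 111.4], [-97.5, -0.1, 117.6], [-87.6, 40.4, 127.9]]
upper part x [-104.8 -101.7  -97.4]
lid rect [-3.5 -0.9] [183.  303.8] 0.014344912953674793
lid tilt 0.0009711342757393713 0.10665558530873842
brush [248.1, 218.5] 0.77
shoe_tree [165.5, 412.0] 0.71
dish [294.8, 287.1] 0.85
```

View pics/side5.png

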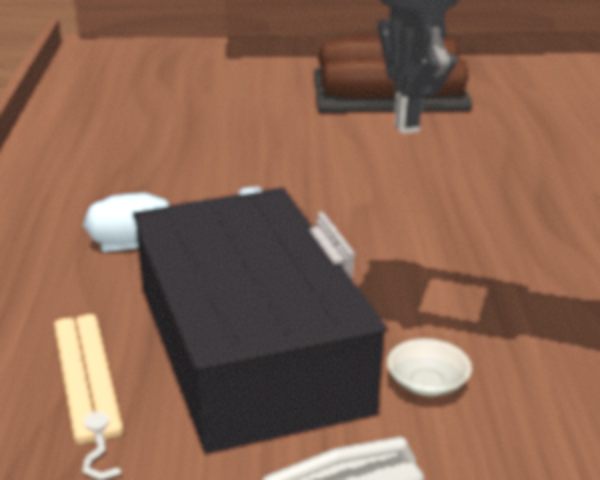

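```bash
python3 -c "
from h import *
print(ctrl.finish_job()); st()"
```

```text
the job is handed in; nothing more can be done
None
the job is handed in; nothing more can be done
```

I shut the shoebox lid, then pushed the clip latch upright, and handed the job in after about 11 s of robot time. I used closed, downward-pointing fingers and only pushed. `finish_job` gives no verdict, so the results below are my own last measurements.

- **Lid:** it lies level to within 0.001 rad in both cameras, with its top at about 107–108 mm (108 mm when shut). I pressed it against its stop with about 6 N while the latch still leaned out.
- **Latch:** its tip is at full height, about 128 mm. The side camera puts it within about 1 mm of home. The top camera reads about 5 mm further out, or about 2 mm once its roughly 2.5 mm offset on the lid is taken off, which is about 0.05 rad. I felt the hard stop at about 5 N.
- **Box:** it moved at most a few millimetres and sits flat. Its measured centre is 1 to 4 mm from the starting fit, which is within calibration error.
- **Bystanders:** the brush and dish are within about 2 pixels of where they started in both cameras. The hanger is also within 2 pixels in the side camera, but I got no top-camera detection of it. The shoe tree's detected centre shifted 3–4 pixels. I put that down to the lid covering different parts of it, and the arm never went near it.
- **Arm:** it ended clear above the shelf, reading no contact force.

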